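# Set a circuit-board holder to its gauge tab with the thumbwheel

### The arm

A 6-joint arm with a two-finger parallel gripper is mounted at the origin on the work surface. World frame = base frame: x ahead of the robot, y to its left, z up, the work surface at z = 0. Lengths are in m, angles in rad, forces in N, time in s.
With the tool pointing down it reaches from about 0.4 to 0.825 m from the base axis. Payload 7 kg.
Tool frame: the origin (TCP) lies midway between the tips of the shut fingers; the grasp point (between the pads) lies 19 mm behind it; z points along the fingers, x is the direction in which the jaws open and shut, and the axes are right-handed (so a half turn about z gives the same grasp; the last joint's range is limited). The gripper opens to 88 mm and grips with 3 to 60 N. Pads are 19 mm wide; open, the fingers measure 130 mm over their backs; the gripper's body (78 mm by 193 mm) begins 47 mm behind the grasp point.
Start: joints at [-0.894, 0.359, 0.012, 0, -1.224, -0.288], TCP at [0.256, -0.625, 0.227] pointing down, gripper open.
Joint ranges: [-3.07, 3.07], [-1.43, 2.12], [-1.02, 1.25], [-3.03, 1.67], [-3.05, -0], [-3.03, 3.03]. Speed limits (rad/s): [2.39, 2.39, 3.01, 3.14, 3.14, 3.14].

### API

Orientations are given as [roll, pitch, yaw] about the fixed x, y, z axes, in that order (R = Rz(yaw) Ry(pitch) Rx(roll)).
In Python, from station import status, eyes, workorder gives the robot as it stands.
- The arm moves only by the shell command python3 -m jog 'ROWS' [OPENING] [FORCE]. ROWS is JSON, a list of rows, each a list of 6 numbers: the shift along the world's x, y, z in mm, then the turn, a rotation vector about the world's x, y, z in rad. A call has 1 to 12 rows; each row shifts and turns the pose as measured when the row begins; what a row does not reach is not made up. A row lasts 1/10 s, in which the tool goes at most 50 mm and 8.59 degrees, less where a joint would pass 70% of its speed; a pose out of reach is approached as far as the arm can. A call with a gripper value outside its range is refused whole. OPENING is the opening, from 0 (shut) to 1 (fully open), set as the call begins (- or left out, the last holds). The fingers move at their own pace and stop on an object; FORCE is the grip in N (left out, the last holds). Time passes only in rows, so rows that do not move let the fingers close. It gives the time, the measured TCP pose, the force and the opening at its end, in the units of the state.
- status.get_state(): the state, without advancing time (a new reading comes with each control period).
- eyes.grab_frame(name): name is "scene" or "side" or "wrist"; returns the picture (400x640x3 uint8, blue, green, red); there is no depth.
- eyes.calibration(name): a dict with "camera_matrix" (3x3 intrinsics, pixels), "cam_to_world" (4x4, takes a point from camera to world coordinates); the wrist camera has in their place "hand_eye" (4x4, takes a point from camera to tool coordinates, whose origin is the TCP and whose axes are the tool frame's). Camera axes: x right, y up, looking along -z (the intrinsics and any distortion apply to the point x, -y, -z); pixel columns grow to the right and rows downward; lengths in m; the calibration is good to about 2 mm. A picture is of the moment at which its call begins: read the wrist's pose just before it. calibration takes no time and is no camera call.
- workorder.job_done(): hands the job in, once; it reports no verdict.
The state is a dict: "t": time; "q": joint angles; "qd": joint speeds; "joint_efforts": joint torques, N m; "eef_pos": TCP position; "ee_rot": TCP orientation; "force": force on the tool from outside, world axes, zero at the start; "moment": the same for the moment, N m; "width": finger opening in m.
Only numpy, scipy, OpenCV 4.12 (cv2) and the standard library are available. Lean on these libraries where they do the work, as an engineer would, in place of code of your own. Each camera call takes 0.05 s, during which the arm holds its last target. There are 200 camera calls.

### The job

Get the board holder ready for the next board: with a fingertip on top of its knurled thumbwheel, roll the wheel until the sliding jaw has closed up and its pointer lines up with the small gauge tab on the gauge bar. Only roll the wheel: do not touch the sliding jaw or the gauge tab, do not lift, tip or shift the holder, and leave the other things on the bench where they are. Finish with the hand clear.

Things in the scene. Friction and masses are not known exactly. Their poses are not given: they have to be found in the camera images.
- holder: Free-standing steel board holder, 1.8 kg, base 160 (x) x 320 (y) x 12 mm. Origin: centre of underside on the bench; z up; long axis y. At y=-115 mm the thumbwheel between dark cheeks (66 mm long, top 56 mm), y=-74 end block (top 44), then the sliding jaw, y=+130 fixed jaw (top 62). Gauge bar along the +x edge. Wheel end to the robot's right, turned up to 0.5 rad.
- thumbwheel: Knurled steel wheel, diameter 56, 18 mm wide, axle level along the holder's x, free 16 mm above its cheeks. Origin at its centre, 44 mm above the bench (top at 72, highest point of the holder); frame turns with it. Top rolled to the holder's +y closes the jaw: 10 mm per rad, 1 mm per 2.8 mm of rim. Needs 1 to 1.5 N at the rim: 4 to 20 N of fingertip press drives it. Stays put when left.
- jaw: Sliding aluminium jaw, 100 mm wide (x), 14 mm thick (y), top at 62 mm, with a 5 mm wide pointer bar on its +x end. Moves along the holder's y, geared to the wheel. Origin at bench height on its mid-plane, at y=-50 mm of the holder at the start (fully open, wheel at its stop); 44 mm of travel. Not to be touched.
- gauge: Aluminium gauge tab on the dark gauge bar: a 15 x 12 x 14 mm slider with a 5 mm wide rib on top (top at 42 mm), set 14 to 30 mm from the pointer's start, towards the holder's +y. Origin at bench height on its mid-plane. Held by friction; not to be touched.
- pointer_tip (a point): End of the jaw's pointer, middle of its 5 mm width, 42 mm above the bench. Axes as the holder's.
- gauge_tip (a point): Inner end of the gauge tab's rib, middle of its 5 mm width, 42 mm above the bench and 3 mm in x beyond the pointer's end. Axes as the holder's. The job is done when pointer_tip and gauge_tip have the same y in the holder's frame.
- board_a: Loose green circuit board, 80 x 50 mm, 13 mm tall, on the robot's side of the holder. Leave alone.
- board_b: Loose green circuit board, 100 x 60 mm, 13 mm tall, to the right of the holder. Leave alone.
- tip_jar: Small glass jar with a steel cap, 48 mm diameter, 55 mm tall, beyond the holder. Leave alone.
- spool: Small grey spool, 54 mm diameter, 40 mm tall, standing beyond the holder. Leave alone.
- driver: Screwdriver lying on the robot's side of the holder. Leave alone.
- meter: Black hand multimeter, 85 x 160 x 43 mm, lying to the left. Leave alone.
- mug: White mug, 80 mm diameter, 90 mm tall, far left. Leave alone.

How it is judged:
On the way:
1. a fingertip presses on the thumbwheel (contact force between the fingers and thumbwheel above 0.5 N), for 0.1 s.
At the end, for the whole second after the job is handed in: The jaw's pointer is within 2.5 mm of the gauge tab, measured along the holder's long axis, jaw and wheel at rest, the holder flat on the bench within 20 mm of its starting place (y of pointer_tip in the frame of gauge_tip between -0.0025 and 0.0025 m and linear speed of jaw below 0.01 m/s and angular speed of thumbwheel below 0.1 rad/s and distance of holder from where it was at the start of the episode below 0.02 m and angle between holder's own z axis and vertical below 0.05 rad); the robot touches nothing.
It fails at once if the robot touches the sliding jaw or the gauge tab (contact force between any of the fingers, the arm and jaw above 0.5 N or contact force between any of the fingers, the arm and gauge above 0.5 N).
It fails at once if the holder is lifted, tipped or shifted by more than 20 mm (distance of any of holder, thumbwheel from where it was at the start of the episode above 0.02 m or height (world z) of holder above 0.008 m or angle between holder's own z axis and vertical above 0.12 rad).
It fails at once if another thing on the bench is moved by more than 20 mm (distance of any of board_a, board_b, tip_jar, spool, driver, meter, mug from where it was at the start of the episode above 0.02 m).
It also fails if it takes over 42 s, if anything falls off the work surface, if the arm or the gripper's body presses on something with over 40 N, if the wrist force passes 120 N, or if a joint passes its speed limit or range.

## Working session

There is one attempt and no reset: what is moved stays moved. The work goes in short steps, Python scripts to look and compute and a shell command to move; the robot and the scene stay as the last step left them, time stands still between calls to the robot, and variables do not carry over. Pictures are saved under pics/ and viewed, about 8 in all and at most 12, crops included, and the job is handed in when it is done.

```bash
ls; mkdir -p pics
python3 - <<'E'
from station import status,eyes
import cv2
s=status.get_state();print({k:s[k] for k in('t','eef_pos','ee_rot','force','width')})
for n in('scene','side'):
    cv2.imwrite(f'pics/{n}0.png',eyes.grab_frame(n))
    c=eyes.calibration(n);print(n,c)
print(eyes.calibration('wrist'))
E
```

```text
pics
{'t': 0.0, 'eef_pos': array([ 0.25567447, -0.62417764,  0.22566495]), 'ee_rot': array([-3.14147730e+00, -1.60202809e-03,  1.95944933e+00]), 'force': array([ 0.14479914, -0.34785527, -0.22348665]), 'width': 0.08771511979911564}
scene {'camera_matrix': array([[475.68218381,   0.        , 328.66536277],
       [  0.        , 475.68218381, 197.85024154],
       [  0.        ,   0.        ,   1.        ]]), 'cam_to_world': array([[ 0.73878974, -0.57755359,  0.34730615,  1.0202358 ],
       [ 0.67389749,  0.63860438, -0.37154626, -0.46090375],
       [-0.00720335,  0.50854331,  0.86100628,  1.13705926],
       [ 0.        ,  0.        ,  0.        ,  1.        ]])}
side {'camera_matrix': array([[502.63427892,   0.        , 320.89264457],
       [  0.        , 502.63427892, 194.19031219],
       [  0.        ,   0.        ,   1.        ]]), 'cam_to_world': array([[-0.96596501,  0.11575043, -0.23132973,  0.23311907],
       [-0.25832649, -0.47792842,  0.83955456,  1.22740971],
       [-0.01338025,  0.87073892,  0.49156353,  0.78338746],
       [ 0.        ,  0.        ,  0.        ,  1.        ]])}
{'camera_matrix': array([[280.24910083,   0.        , 318.37494648],
       [  0.        , 280.24910083, 199.66729163],
       [  0.        ,   0.        ,   1.        ]]), 'hand_eye': array([[ 9.99999180e-01,  1.64200710e-04,  1.27009709e-03,
         2.12065498e-04],
       [ 5.41315771e-04, -9.52991915e-01, -3.02995244e-01,
        -8.16389145e-02],
       [ 1.16064022e-03,  3.02995683e-01, -9.52991222e-01,
        -1.57377473e-01],
       [ 0.00000000e+00,  0.00000000e+00,  0.00000000e+00,
         1.00000000e+00]])}
```

View pics/scene0.png

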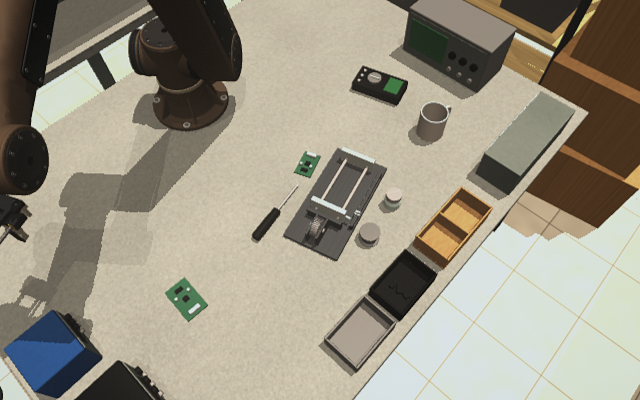

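View pics/side0.png

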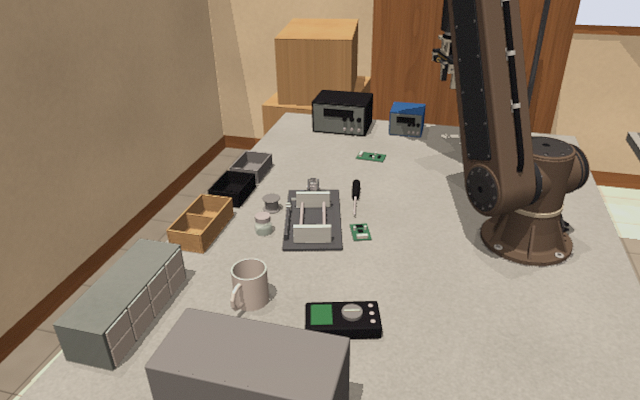

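The scene view shows the holder, with its wheel near (316,228), the sliding jaw near (335,208), and board_a, the driver, the spool and the jar around it. I'll get a rough pose from the dark base mask, and a zoom.

```bash
cat > h.py <<'E'
import numpy as np,cv2
from station import status,eyes
from scipy.spatial.transform import Rotation as R
def cam(n,s=None):
    c=eyes.calibration(n);K=c['camera_matrix']
    if n=='wrist':
        T=np.eye(4);T[:3,:3]=R.from_euler('xyz',s['ee_rot']).as_matrix();T[:3,3]=s['eef_pos'];T=T@c['hand_eye']
    else:T=c['cam_to_world']
    return K,T
def cast(n,uv,z,s=None):
    K,T=cam(n,s);out=[]
    for u,v in np.atleast_2d(uv):
        d=T[:3,:3]@np.array([(u-K[0,2])/K[0,0],-(v-K[1,2])/K[1,1],-1]);o=T[:3,3]
        out.append(o+d*(z-o[2])/d[2])
    return np.array(out)
def proj(n,P,s=None):
    K,T=cam(n,s);p=(np.atleast_2d(P)-T[:3,3])@T[:3,:3]
    return np.c_[K[0,2]-K[0,0]*p[:,0]/p[:,2],K[1,2]+K[1,1]*p[:,1]/p[:,2]]
E
python3 - <<'E'
from h import *
im=cv2.imread('pics/scene0.png')
cv2.imwrite('pics/z0.png',cv2.resize(im[140:270,270:410],None,fx=4.5,fy=4.5,interpolation=cv2.INTER_CUBIC))
c=cast('scene',[(285,237),(333,258),(386,165),(335,150)],.012);print(c,np.linalg.norm(np.diff(c,axis=0),axis=1))
print(c.mean(0),cast('scene',[(316,220)],.072))
E
```

```text
[[ 0.56184488 -0.14026158  0.012     ]
 [ 0.69496156 -0.09989353  0.012     ]
 [ 0.61451715  0.21524855  0.012     ]
 [ 0.47077396  0.15689132  0.012     ]] [0.13910294 0.32524734 0.15513759]
[0.58552439 0.03299619 0.012     ] [[ 0.61072592 -0.07092079  0.072     ]]
```

View pics/z0.png

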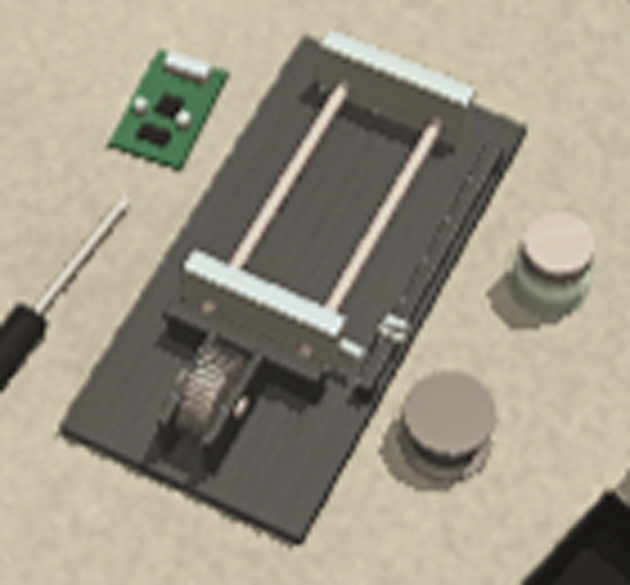

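Run:
```python
from h import *
z=np.array([(62,432),(300,543),(525,128),(305,38)])/4.5+[270,140]
c=cast('scene',z,.012);print(c,np.linalg.norm(np.diff(c,axis=0),axis=1))
d=(c[2]+c[3]-c[0]-c[1])[:2];yaw=np.arctan2(-d[0],d[1]);o=c.mean(0)[:2];print(o,yaw)
Y=np.array([-np.sin(yaw),np.cos(yaw)]);print('wheel',o-.115*Y,'cast wheel top',cast('scene',np.array([(212,362)])/4.5+[270,140],.070))
p=cast('scene',np.array([(352,348),(395,322)])/4.5+[270,140],.042)[:,:2];print('gap',(p-o)@Y)
s=status.get_state();print('move',np.r_[o-.115*Y]-s['eef_pos'][:2],'turn',yaw+np.pi/2-s['ee_rot'][2])
```

```text
[[ 0.55740571 -0.14036028  0.012     ]
 [ 0.70680599 -0.09906704  0.012     ]
 [ 0.62338963  0.20725698  0.012     ]
 [ 0.47304804  0.1665141   0.012     ]] [0.15500186 0.31747865 0.15576448]
[0.59016234 0.03358594] 0.2670686488325662
wheel [ 0.62051143 -0.07733716] cast wheel top [[ 0.61291637 -0.06922714  0.07      ]]
gap [-0.04764434 -0.02081595]
move [0.3648333 0.5468925] turn -0.12161912780770034
```

```bash
python3 -m jog '[[27,40,0,0,0,-0.01],[27,40,0,0,0,-0.01],[27,40,0,0,0,-0.01],[27,40,0,0,0,-0.01],[27,40,0,0,0,-0.01],[27,40,0,0,0,-0.01],[27,40,0,0,0,-0.01],[27,40,0,0,0,-0.01],[27,40,0,0,0,-0.01],[27,40,0,0,0,-0.01],[27,40,0,0,0,-0.01],[27,40,0,0,0,-0.01]]' 0 20
```

```text
t: 1.3
eef_pos: [0.5815, -0.1283, 0.2205]
ee_rot: [-3.137, -0.008, 1.825]
force: [0.9, -1.0, 0.4]
width: 0.0015
```

```bash
python3 -m jog '[[19,25,-25,0,0,0.01],[19,25,-25,0,0,0],[0,0,0,0,0,0]]'
python3 - <<'E'
from h import *
s=status.get_state();print(s['eef_pos'],s['ee_rot'],s['force']);im=eyes.grab_frame('wrist');cv2.imwrite('pics/w1.png',im)
np.save('w1.npy',np.r_[s['eef_pos'],s['ee_rot']])
E
```

```text
t: 1.6
eef_pos: [0.6237, -0.0704, 0.1683]
ee_rot: [-3.139, -0.008, 1.841]
force: [0.0, 0.3, -0.4]
width: 0.0
[ 0.62366712 -0.07044728  0.16831969] [-3.13859909 -0.00815851  1.84053278] [ 0.04281337  0.33458841 -0.36039942]
```

View pics/w1.png

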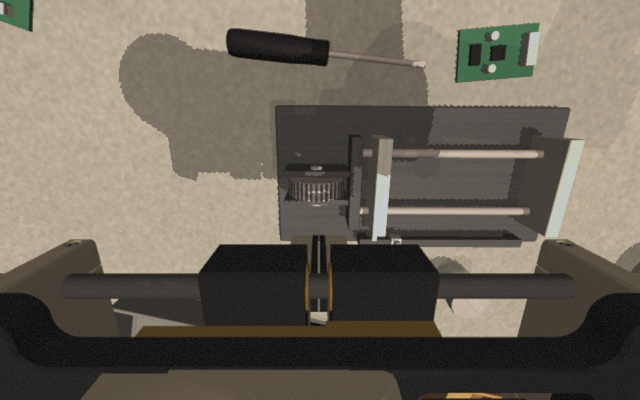

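Run:
```python
from h import *
v=np.load('w1.npy');s={'eef_pos':v[:3],'ee_rot':v[3:]}
print('tip px',proj('wrist',v[:3],s))
f=lambda uv,z:cast('wrist',uv,z,s)[:,:2]
b=f([(276,107),(569,108),(281,240)],.012);print(b)
d=b[1]-b[0];yaw=np.arctan2(-d[0],d[1]);print('yaw',yaw, np.linalg.norm(d))
Y=np.array([-np.sin(yaw),np.cos(yaw)]);X=np.array([Y[1],-Y[0]])
o=b[0]+.16*Y+.08*X;print('o',o,'wheel from corner',o-.115*Y)
print('wheel cast',f([(317,177),(317,200),(317,188)],.066))
t=f([(381,137)],.062);print('jaw top y',(t-o)@Y)
im=cv2.imread('pics/w1.png');cv2.imwrite('pics/w1z.png',cv2.resize(im[95:255,265:445],None,fx=4.4,fy=3.7,interpolation=cv2.INTER_CUBIC)[:,:])
```

```text
tip px [[318.27018887 247.97691078]]
[[ 0.55271519 -0.13551547]
 [ 0.47028001  0.16697592]
 [ 0.70255944 -0.09510796]]
yaw 0.26605981272959234 0.3135228879192566
o [0.58783123 0.03988938] wheel from corner [ 0.6180684  -0.07106427]
wheel cast [[ 0.60268893 -0.07676595]
 [ 0.62474714 -0.07071506]
 [ 0.61309815 -0.07391055]]
jaw top y [-0.05738112]
```

View pics/w1z.png

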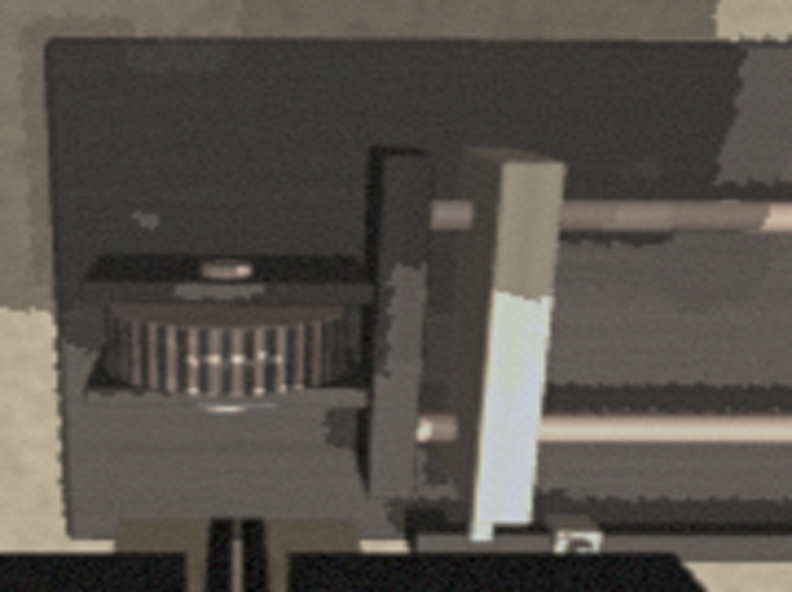

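Run:
```python
from h import *
v=np.load('w1.npy');s={'eef_pos':v[:3],'ee_rot':v[3:]}
f=lambda uv,z:cast('wrist',np.array(uv)/[4.4,3.7]+[265,95],z,s)[:,:2]
yaw=.267;Y=np.array([-np.sin(yaw),np.cos(yaw)]);X=np.array([Y[1],-Y[0]])
e=f([(235,328),(235,395)],.072);print('wheel top',e,np.linalg.norm(e[1]-e[0]),e.mean(0))
p=f([(482,530),(579,530)],.042);print('gap',(p[1]-p[0])@Y)
sc=np.array([(352,348),(395,322)])/4.5+[270,140]
q=cast('scene',sc,.042)[:,:2];print('scene gap',(q[1]-q[0])@Y)
w=e.mean(0);print('jaw/gauge rel wheel',(p-w)@Y+0, 'tool x dir vs',R.from_euler('xyz',v[3:]).as_matrix()[:2,0],Y,X)
st=w-.012*Y;print('start',st,'delta',(st-v[:2])*1e3)
```

```text
wheel top [[ 0.60714235 -0.07419589]
 [ 0.62425993 -0.06947249]] 0.017757315581655997 [ 0.61570114 -0.07183419]
gap 0.024569690540641922
scene gap 0.026829407082732012
jaw/gauge rel wheel [0.06278166 0.08735135] tool x dir vs [-0.26646856  0.96380908] [-0.26383893  0.96456675] [0.96456675 0.26383893]
start [ 0.6188672  -0.08340899] delta [ -4.79991262 -12.96170475]
```

```bash
python3 -m jog '[[-4,-15,-30,0,0,0],[0,0,-30,0,0,0],[0,0,-22,0,0,0],[0,0,0,0,0,0]]'
```

```text
t: 2.05
eef_pos: [0.6192, -0.0887, 0.0881]
ee_rot: [3.141, -0.006, 1.841]
force: [-0.1, 0.7, 0.0]
width: 0.0003
```

```bash
python3 -m jog '[[0,2,-8,0,0,0],[0,0,-4,0,0,0],[0,0,-3,0,0,0],[0,0,0,0,0,0]]'
```

```text
t: 2.45
eef_pos: [0.621, -0.0878, 0.0764]
ee_rot: [3.136, -0.005, 1.84]
force: [0.5, -0.3, 0.4]
width: 0.0005
```

```bash
python3 -m jog '[[-1,1,-3,0,0,0],[0,0,-2,0,0,0],[0,0,0,0,0,0]]'
```

```text
t: 2.75
eef_pos: [0.6208, -0.0865, 0.0727]
ee_rot: [3.133, -0.004, 1.84]
force: [0.5, -0.4, -0.3]
width: 0.0003
```

```bash
python3 -m jog '[[0,0,-2,0,0,0],[0,0,0,0,0,0]]';python3 -m jog '[[0,0,-2,0,0,0]]'
```

```text
t: 2.95
eef_pos: [0.6214, -0.0865, 0.0715]
ee_rot: [3.132, -0.004, 1.841]
force: [-1.4, -0.4, 3.3]
width: 0.0001
t: 3.05
eef_pos: [0.6218, -0.0866, 0.0703]
ee_rot: [3.131, -0.003, 1.841]
force: [-3.2, 0.5, 12.3]
width: 0.0003
```

```bash
python3 -m jog '[[-2,5,0,0,0,0],[-2,5,0,0,0,0]]'
```

```text
t: 3.25
eef_pos: [0.6192, -0.0779, 0.0723]
ee_rot: [3.129, -0.001, 1.842]
force: [1.5, -1.2, 1.5]
width: 0.0004
```

```bash
python3 -m jog '[[-1.5,5,-1.5,0,0,0],[-1.5,5,-1,0,0,0]]'
```

```text
t: 3.45
eef_pos: [0.6169, -0.0686, 0.0721]
ee_rot: [3.127, 0.001, 1.842]
force: [-1.7, -1.4, 5.7]
width: 0.0005
```

```bash
python3 -m jog '[[-1.5,5,-1,0,0,0],[-1.5,5,-1,0,0,0],[-1,4,-1,0,0,0]]'
python3 - <<'E'
from h import *
for n,(a,b,c,d) in dict(scene=(140,270,270,410)).items():
    im=eyes.grab_frame(n);cv2.imwrite('pics/s2.png',im)
im0=cv2.imread('pics/scene0.png')
z=lambda i:cv2.resize(i[180:230,300:375],None,fx=8,fy=8,interpolation=cv2.INTER_CUBIC)
cv2.imwrite('pics/cmp2.png',cv2.resize(np.vstack([z(im0),z(im)]),None,fx=.75,fy=.75))
E
```

```text
t: 3.75
eef_pos: [0.6132, -0.0543, 0.0706]
ee_rot: [3.126, 0.002, 1.843]
force: [-2.2, -0.9, 3.8]
width: 0.0002
```

View pics/cmp2.png

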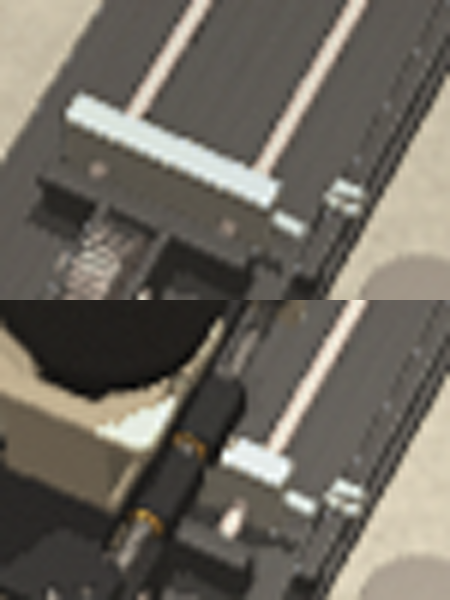

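```bash
cat > pt.py <<'E'
from h import *
yaw=.267;Y=np.array([-np.sin(yaw),np.cos(yaw)]);X=np.array([Y[1],-Y[0]])
W=np.array([.6157,-.0718]);O=W+.115*Y
def bright(im,n,s=None):
    g=im.min(2).astype(float);res=[]
    k=6;G=cv2.resize(g,None,fx=k,fy=k,interpolation=cv2.INTER_CUBIC)
    m=(G>150).astype(np.uint8);N,_,st,ce=cv2.connectedComponentsWithStats(m)
    for i in range(1,N):
        if st[i,4]<2*k*k or st[i,4]>200*k*k:continue
        uv=(ce[i]+.5)/k-.5;p=cast(n,uv,.042,s)[0,:2]-O;h=(p@X,p@Y)
        if .045<h[0]<.085 and -.08<h[1]<.03:print(np.round(uv,1),'area',st[i,4]/k/k,'holder xy mm',np.round(np.array(h)*1e3,1))
E
python3 - <<'E'
from pt import *
for f in('scene0','s2'):print(f);bright(cv2.imread(f'pics/{f}.png'),'scene')
E
```

```text
scene0
[356.7 211.5] area 11.861111111111112 holder xy mm [ 70.9 -28.4]
[358.1 214.2] area 2.861111111111111 holder xy mm [ 77.6 -34.3]
[347.7 216.8] area 10.36111111111111 holder xy mm [ 56.7 -53.5]
s2
[356.7 211.5] area 14.555555555555555 holder xy mm [ 70.8 -28.7]
[349.6 213.3] area 11.388888888888888 holder xy mm [ 56.5 -41.8]
[358.1 214.3] area 3.777777777777778 holder xy mm [ 77.6 -34.4]
```

```bash
python3 -m jog '[[0,0,8,0,0,0],[0,0,6,0.005,-0.003,0],[4,-15,0,0.006,-0.003,0],[4,-15,0,0,0,0],[0,0,-5,0,0,0],[0,0,0,0,0,0]]'
```

```text
t: 4.4
eef_pos: [0.6211, -0.0845, 0.0798]
ee_rot: [3.117, -0.009, 1.843]
force: [0.5, -0.2, 0.0]
width: 0.0006
```

Run:
```python
from pt import *
bright(eyes.grab_frame('scene'),'scene')
s=status.get_state();d=s['eef_pos'][:2]-W;print(d@X*1e3,d@Y*1e3,s['eef_pos'],s['ee_rot'],s['force'])
```

```text
[357.  212.1] area 18.77777777777778 holder xy mm [ 72.2 -29.9]
[349.7 213.2] area 11.666666666666666 holder xy mm [ 56.6 -41.5]
2.1521098309045392 -13.734642316642534 [ 0.62139959 -0.08448017  0.08016263] [ 3.11663536 -0.00847816  1.84298365] [ 0.61189673 -0.25726688  0.19064326]
```

Run:
```python
from pt import *
s=status.get_state();z=R.from_euler('xyz',s['ee_rot']).as_matrix()[:,2];print(z,np.cross(z,[0,0,-1]))
```

```text
[ 0.02175748  0.01487219 -0.99965265] [-0.01487219  0.02175748  0.        ]
```

Correct the tilt, descend, press and do the second stroke.

```bash
python3 -m jog '[[-1,-1,-4,-0.015,0.022,0],[-1,0,-4,0,0,0],[0,0,-2,0,0,0],[0,0,-1,0,0,0]]'
```

```text
t: 4.85
eef_pos: [0.6201, -0.0858, 0.0706]
ee_rot: [-3.14, 0.003, 1.845]
force: [-4.0, -2.3, 13.6]
width: 0.0002
```

```bash
python3 -m jog '[[-1.5,5,-0.5,0,0,0],[-1.5,5,-1,0,0,0],[-1.5,5,-1,0,0,0],[-1.3,5,-1,0,0,0],[-1.3,4,-1,0,0,0]]'
python3 - <<'E'
from pt import *
im=eyes.grab_frame('scene');cv2.imwrite('pics/s3.png',im);bright(im,'scene')
E
```

```text
t: 5.35
eef_pos: [0.614, -0.0635, 0.0715]
ee_rot: [-3.141, 0.01, 1.849]
force: [-0.2, -0.6, 4.5]
width: 0.0006
[354.2 211.2] area 26.194444444444443 holder xy mm [ 64.6 -30.8]
[358.1 214.3] area 3.722222222222222 holder xy mm [ 77.6 -34.4]
```

```bash
python3 -m jog '[[0,0,15,0,0,0],[0,0,30,0,0,0],[15,24,25,0,-0.01,0],[20,30,5,0,0,0],[20,30,0,0,0,0],[9,15,0,0,0,0],[0,0,0,0,0,0]]'
python3 - <<'E'
from pt import *
bright(eyes.grab_frame('scene'),'scene')
s=status.get_state();print(s['eef_pos'],s['ee_rot']);im=eyes.grab_frame('wrist');cv2.imwrite('pics/w4.png',im)
np.save('w4.npy',np.r_[s['eef_pos'],s['ee_rot']])
u,v=proj('wrist',np.r_[O+.068*X-.03*Y,.042],s)[0];print(u,v);u,v=int(u),int(v)
a,b=max(0,v-45),max(0,u-60);print(a,b);cv2.imwrite('pics/w4z.png',cv2.resize(im[a:a+90,b:b+120],None,fx=6,fy=6,interpolation=cv2.INTER_CUBIC))
E
```

```text
t: 6.1
eef_pos: [0.6769, 0.0413, 0.1455]
ee_rot: [3.137, 0.009, 1.849]
force: [-0.4, -0.9, -0.6]
width: 0.0009
[0.6761721  0.0404482  0.14525581] [3.13765408 0.00869487 1.84824952]
311.88435061101427 178.00566356997967
133 251
```

View pics/w4z.png

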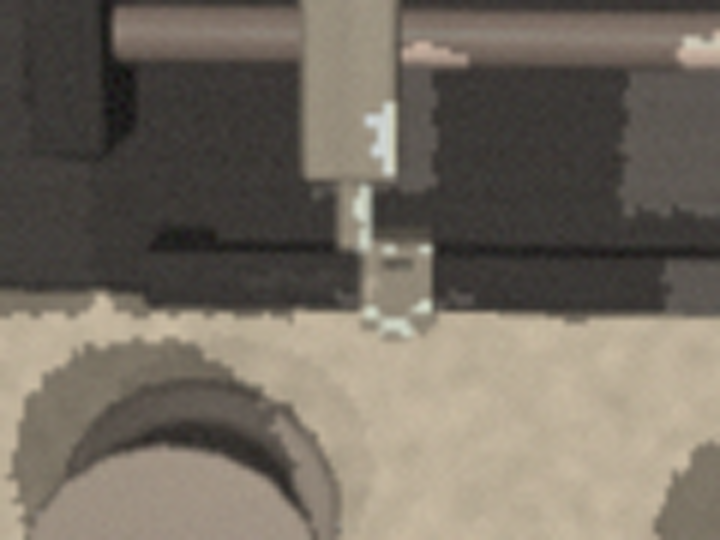

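The zoomed wrist view shows the pointer end centred near crop (355,245), and the gauge rib end near (398,265), with the tab body at 362–433. That leaves a few mm to go.

Run:
```python
from pt import *
v=np.load('w4.npy');s={'eef_pos':v[:3],'ee_rot':v[3:]}
g=lambda uv,z:(((cast('wrist',np.array(uv)/6+[251,133],z,s)[:,:2]-O)@np.c_[X,Y])*1e3).round(1)
print('pointer',g([(336,235),(374,235)],.042),'rib',g([(383,262),(413,262)],.042),'jaw top',g([(303,150),(396,150)],.062),'tab',g([(362,290),(433,290)],.035))
w=W-.012*Y;print((np.r_[w,.085]-v[:3])*1e3)
z=R.from_euler('xyz',v[3:]).as_matrix()[:,2];print(np.cross(z,[0,0,-1]))
```

```text
pointer [[ 62.4 -34.6]
 [ 62.3 -28.6]] rib [[ 66.7 -27.2]
 [ 66.6 -22.4]] jaw top [[ 45.7 -38.4]
 [ 45.5 -25. ]] tab [[ 73.  -30.7]
 [ 72.9 -19.1]]
[ -57.30603639 -123.82299913  -60.25580587]
[0.00728337 0.00616948 0.        ]
```

```bash
python3 -m jog '[[-17,-37,0,0.007,0.006,0],[-17,-37,0,0,0,0],[-17,-37,0,0,0,0],[-6,-13,-30,0,0,0],[0,0,-25,0,0,0],[0,0,-5,0,0,0],[0,0,0,0,0,0]]'
```

```text
t: 6.9
eef_pos: [0.6098, -0.0942, 0.0826]
ee_rot: [-3.137, -0.001, 1.843]
force: [0.3, -0.1, 1.3]
width: 0.0007
```

Run:
```python
from pt import *
s=status.get_state();d=s['eef_pos'][:2]-W;print(d@X*1e3,d@Y*1e3,s['eef_pos'],s['ee_rot'],s['force'])
```

```text
-11.61763214124389 -20.0915875922013 [ 0.60979496 -0.09424486  0.08260355] [-3.13733256e+00 -6.75216540e-04  1.84303973e+00] [ 0.31421191 -0.14372397  1.34548923]
```

```bash
python3 -m jog '[[9.5,10,0,0,0,0],[0,0,0,0,0,0]]'; python3 -m jog '[[0,0,-5,0,0,0],[0,0,-4,0,0,0],[0,0,-2.5,0,0,0],[0,0,-1,0,0,0]]'
```

```text
t: 7.1
eef_pos: [0.6204, -0.0839, 0.0843]
ee_rot: [-3.139, -0.0, 1.843]
force: [0.3, 0.6, 0.6]
width: 0.0007
t: 7.5
eef_pos: [0.6221, -0.0823, 0.0728]
ee_rot: [3.142, 0.0, 1.845]
force: [-0.3, -1.1, -0.2]
width: 0.0005
```

```bash
python3 -m jog '[[-1,0,-2,0,0,0],[0,0,-1.5,0,0,0]]'
```

```text
t: 7.7
eef_pos: [0.6224, -0.0828, 0.0711]
ee_rot: [3.139, 0.002, 1.847]
force: [-4.7, -1.4, 14.0]
width: 0.0006
```

```bash
python3 -m jog '[[-1.5,5,-0.5,0,0,0],[-1.5,5,-1,0,0,0],[-1.5,5,-1,0,0,0],[-1,3,-1,0,0,0]]'
```

```text
t: 8.1
eef_pos: [0.6179, -0.0672, 0.072]
ee_rot: [3.136, 0.006, 1.847]
force: [-1.3, -1.3, 4.9]
width: 0.0009
```

```bash
python3 -m jog '[[-0.7,2.5,-0.5,0,0,0],[0,0,8,0,0,0],[0,0,20,0,0,0],[0,0,25,0,0,0],[10,20,22,0,0,0],[20,35,0,0,0,0],[20,35,0,0,0,0],[7,10,0,0,0,0],[0,0,0,0,0,0],[0,0,0,0,0,0]]'
python3 - <<'E'
from pt import *
s=status.get_state();print(s['eef_pos'],s['ee_rot']);im=eyes.grab_frame('wrist');cv2.imwrite('pics/w5.png',im)
np.save('w5.npy',np.r_[s['eef_pos'],s['ee_rot']])
u,v=proj('wrist',np.r_[O+.068*X-.03*Y,.042],s)[0];u,v=int(u),int(v)
a,b=max(0,v-45),max(0,u-60);print(a,b);cv2.imwrite('pics/w5z.png',cv2.resize(im[a:a+90,b:b+120],None,fx=6,fy=6,interpolation=cv2.INTER_CUBIC))
E
```

```text
t: 9.1
eef_pos: [0.6734, 0.039, 0.15]
ee_rot: [3.139, 0.003, 1.845]
force: [-0.0, 0.1, 0.3]
width: 0.0005
[0.67339909 0.03895847 0.15000289] [3.13938453e+00 3.09553048e-03 1.84506844e+00]
135 252
```

View pics/w5z.png

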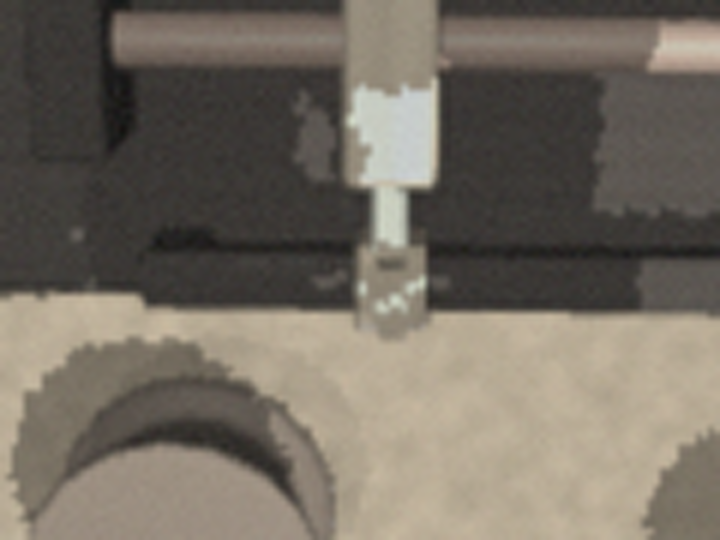

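The pointer (372–407, centre 390) now sits in line with the gauge rib (378–408, tab 357–428, centre 392). I'll check this numerically, and whether the holder has shifted.

Run:
```python
from pt import *
v=np.load('w5.npy');s={'eef_pos':v[:3],'ee_rot':v[3:]}
g=lambda uv,z:(((cast('wrist',np.array(uv)/6+[252,135],z,s)[:,:2]-O)@np.c_[X,Y]).mean(0)*1e3).round(1)
print('pointer',g([(372,225),(407,225)],.042),'rib',g([(378,264),(408,264)],.042),'jaw top',g([(344,150),(437,150)],.062),'tab',g([(357,290),(428,290)],.035))
im=eyes.grab_frame('scene');im0=cv2.imread('pics/scene0.png')
q=lambda i:i[138:165,330:395]  # far (fixed-jaw) end
r=cv2.matchTemplate(cv2.cvtColor(im,cv2.COLOR_BGR2GRAY)[130:175,320:405],cv2.cvtColor(q(im0),cv2.COLOR_BGR2GRAY),cv2.TM_CCOEFF_NORMED);print(cv2.minMaxLoc(r),'expected loc (10,8)')
s=status.get_state();print(s['t'],s['force'],s['qd'].round(3))
```

```text
pointer [ 60.4 -25.3] rib [ 66.8 -24.7] jaw top [ 44.9 -25.1] tab [ 72.9 -24.8]
(-0.3520336449146271, 0.2379896342754364, (1, 0), (4, 18)) expected loc (10,8)
9.2 [-0.31146675 -0.2850837   0.17266523] [-0.008 -0.005 -0.004  0.002 -0.001 -0.002]
```

```bash
python3 -m jog '[[0,0,30,0,0,0],[0,0,30,0,0,0],[0,0,0,0,0,0],[0,0,0,0,0,0]]'
python3 - <<'E'
from pt import *
g=lambda i:cv2.cvtColor(i,cv2.COLOR_BGR2GRAY)
im=g(eyes.grab_frame('side'));im0=g(cv2.imread('pics/side0.png'))
r=cv2.matchTemplate(im[212:262,272:357],im0[222:252,282:347],cv2.TM_CCOEFF_NORMED);print(cv2.minMaxLoc(r)[1::2],'expected (10,10)')
d=cv2.absdiff(im,im0)>50
print('changed px near: board_a',d[222:242,350:372].sum(),'driver',d[178:218,346:364].sum(),'spool',d[190:215,262:282].sum(),'jar',d[210:236,254:272].sum(),'mug',d[260:310,230:270].sum(),'meter',d[300:340,305:382].sum())
s=status.get_state();print(s['t'],s['eef_pos'],s['qd'].round(3))
from station import workorder;print(workorder.job_done())
E
```

```text
t: 9.6
eef_pos: [0.67, 0.0339, 0.2107]
ee_rot: [-3.14, 0.003, 1.84]
force: [-0.8, -0.8, -1.0]
width: 0.0003
(0.9280213713645935, (10, 10)) expected (10,10)
changed px near: board_a 57 driver 135 spool 0 jar 0 mug 0 meter 0
9.65 [0.67034089 0.03382722 0.21116139] [ 0.005  0.009 -0.003  0.003  0.005 -0.001]
the job is handed in; nothing more can be done
None
```

The jaw's pointer now lines up with the gauge tab to about 0.6 mm (limit 2.5 mm), and the job was handed in at 9.65 s. I rolled the thumbwheel in three strokes with the shut fingertips on top, pressing with about 4 to 14 N.

**Alignment:** the last close wrist view put the pointer at y = -25.3 mm and the rib at -24.7 mm in the holder's frame. The jaw's top face (-25.1 mm) and the tab's body (-24.8 mm) agree.

**Holder:** comparing the side view before and after showed no shift of the holder. An earlier check in the scene view gave no usable match, probably because the hand was in the way.

**Other things:** the side view showed no change at the spool, jar, mug or meter. Some pixels changed around board_a and the driver; I took this to be the arm's shadow, as the arm never went near them, but did not check further. Board_b was not checked after the move.

**Hand:** it finished clear, at z = 0.21 m. No forces beyond noise were measured apart from the presses on the wheel.

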